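Fetch the spacer block from behind the glassware

TASK

Three vessels (a volumetric flask, a brown bottle and a measuring cylinder) stand in the blue tray in front of a metal spacer block. First clear all three onto the cork mat, then take the block from the tray and set it upright in the gap between the two cheeks of the steel fixture, right down on its base plate with its ends about level with the ends of the cheeks; after that put each vessel back in the tray exactly where it stood. Do not drop or tip a vessel, and leave the small white-lidded pot and the beaker beside the work alone.

Things in the scene. Friction and masses are not known exactly. Their poses are not given: they have to be found in the camera images.
- tray: Fixed blue spill tray, 160 (x) x 250 (y) mm, floor 4 mm thick, lip 10 mm high all round. Origin: centre of its underside, on the bench. At the start three vessels stand in a row along its y about 75 mm apart, 35 mm to the -x side (robot side) of its centre, in any order; the block stands about 40 mm to the +x side of its centre.
- mat: Fixed flat cork mat, 260 (x) x 100 (y) x 4 mm, lying on the bench left or right of the tray; vessels are parked on its 4 mm high top, all three side by side along its x. Origin: centre of its underside.
- fixture: Fixed steel fixture on the other side of the tray: base plate 76 (x) x 112 (y) x 6 mm with two cheeks 80 mm long (along y). The gap between them, 28 mm wide (x), open at the top and both ends, is centred on the origin; its floor is 6 mm above it. The cheeks are 24 mm above the origin, then guide lips flare to 44 mm apart at 35 mm. Origin: centre of the underside, z up.
- block: Loose plain aluminium spacer block with two dark cross holes, 22 (x) x 80 (y) x 60 (z) mm, 0.2 kg, standing on its 22 x 80 mm face. Pinch it across its 22 mm thickness (its own x) within the top 23 mm, so that the fingertips stay above the fixture's lips. Either end may go either way. Origin: centre of the underside.
- flask: Loose clear glass volumetric flask, 191 mm high, 75 g: round body 59 mm wide up to 62 mm, thin neck 13 to 14 mm wide from there to the stopper at the top. Grasp the neck, at about 155 mm height. Origin: centre of the underside, z up.
- bottle: Loose brown glass bottle, 170 mm high, 160 g: body 54 mm in diameter with a paper label, shoulder from 105 to 129 mm, neck 22 mm wide above it, black cap 26 mm wide from 154 mm to the top. Grasp neck and cap, at about 155 mm height. Origin: centre of the underside, z up.
- cylinder: Loose white plastic measuring cylinder with grey graduation rings (its mouth looks dark but is closed), 190 mm high, 120 g: foot 58 mm in diameter, tube 26 mm in diameter from 20 to 184 mm, rim 32 mm at the top. Grasp the tube, at about 155 mm height. Origin: centre of the underside, z up.
- liner_pot: Small white screw pot, 49 mm in diameter, 46 mm high, loose, behind the work on the left. Leave it alone. Origin: centre of the underside.
- beaker: Empty clear beaker, 51 mm in diameter, 68 mm high, loose, behind the work on the right. Leave it alone. Origin: centre of the underside.

How it is judged:
On the way, in this order (a step that is already met when the one before it is completed fails the run):
1. all three vessels stand upright and released on the cork mat, the block still in its place (x of flask in the frame of mat between -0.13 and 0.13 m and y of flask in the frame of mat between -0.05 and 0.05 m and z of flask in the frame of mat between 0 and 0.009 m and contact force between each of flask, bottle, cylinder and the fingers below 0.1 N and linear speed of each of flask, bottle, cylinder below 0.03 m/s and angle between each of flask, bottle, cylinder's own z axis and vertical below 0.12 rad and x of bottle in the frame of mat between -0.13 and 0.13 m and y of bottle in the frame of mat between -0.05 and 0.05 m and z of bottle in the frame of mat between 0 and 0.009 m and x of cylinder in the frame of mat between -0.13 and 0.13 m and y of cylinder in the frame of mat between -0.05 and 0.05 m and z of cylinder in the frame of mat between 0 and 0.009 m and distance of block from where it was at the start of the episode below 0.03 m), for 0.2 s.
2. the block sits released at the bottom of the fixture's gap, the vessels still on the mat (x of block in the frame of fixture between -0.008 and 0.008 m and y of block in the frame of fixture between -0.015 and 0.015 m and z of block in the frame of fixture between 0.002 and 0.0095 m and contact force between each of block, flask, bottle, cylinder and the fingers below 0.1 N and linear speed of each of block, flask, bottle, cylinder below 0.03 m/s and angle between each of block, flask, bottle, cylinder's own z axis and vertical below 0.12 rad and angle between the y axis of block and the y axis of fixture, either way round below 0.2 rad and x of flask in the frame of mat between -0.13 and 0.13 m and y of flask in the frame of mat between -0.05 and 0.05 m and z of flask in the frame of mat between 0 and 0.009 m and x of bottle in the frame of mat between -0.13 and 0.13 m and y of bottle in the frame of mat between -0.05 and 0.05 m and z of bottle in the frame of mat between 0 and 0.009 m and x of cylinder in the frame of mat between -0.13 and 0.13 m and y of cylinder in the frame of mat between -0.05 and 0.05 m and z of cylinder in the frame of mat between 0 and 0.009 m), for 0.2 s.
At the end, for the whole second after the job is handed in: Each vessel stands upright, released and at rest within 15 mm of where it stood at the start; the block sits upright and released on the base plate in the fixture's gap, its ends within 15 mm of level with the cheeks' ends (distance of each of flask, bottle, cylinder from where it was at the start of the episode below 0.015 m and contact force between each of flask, bottle, cylinder, block and the fingers below 0.1 N and linear speed of each of flask, bottle, cylinder, block below 0.03 m/s and angle between each of flask, bottle, cylinder, block's own z axis and vertical below 0.12 rad and x of block in the frame of fixture between -0.008 and 0.008 m and y of block in the frame of fixture between -0.015 and 0.015 m and z of block in the frame of fixture between 0.002 and 0.0095 m and angle between the y axis of block and the y axis of fixture, either way round below 0.2 rad); the robot touches nothing.
It fails at once if a vessel was tipped (angle between any of flask, bottle, cylinder's own z axis and vertical above 0.5 rad).
It fails at once if a vessel was dropped from more than about a centimetre ((contact force between flask and the fingers below 0.05 N and linear speed of flask above 0.5 m/s) or (contact force between bottle and the fingers below 0.05 N and linear speed of bottle above 0.5 m/s) or (contact force between cylinder and the fingers below 0.05 N and linear speed of cylinder above 0.5 m/s)).
It fails at once if the white pot or the beaker was moved by more than 20 mm (distance of any of liner_pot, beaker from where it was at the start of the episode above 0.02 m).
It also fails if it takes over 141 s, if anything falls off the work surface, if the arm or the gripper's body presses on something with over 40 N, if the wrist force passes 120 N, or if a joint passes its speed limit or range.

ROBOT

A 6-joint arm with a two-finger parallel gripper is mounted at the origin on a cart in front of the work surface, level with it; the furniture and walls round the work are solid. World frame = base frame: x ahead of the robot, y to its left, z up, the work surface at z = 0. Lengths are in m, angles in rad, forces in N, time in s.
With the tool pointing down it reaches from about 0.3 to 0.775 m from the base axis. Payload 14.6 kg.
Tool frame: the origin (TCP) lies at the very end of the fingers, on their centre line; the grasp point (between the pads) lies 19 mm behind it; z points along the fingers, y is the line along which they close (so a half turn about z gives the same grasp; the last joint's range is limited). The gripper opens to 94 mm and grips with 3 to 60 N. Pads are 16 mm wide; open, the fingers measure 119 mm over their backs; the gripper's body (75 mm by 177 mm) begins 78 mm behind the grasp point.
Start: joints at [-1.292, 0.3, 1.521, -0, 1.321, -0.067], TCP at [0.186, -0.517, 0.205] pointing down, gripper open.
Joint ranges: [-3.03, 3.03], [-0.79, 2.21], [0.23, 2.52], [-1.04, 4.18], [0, 3.07], [-2.55, 2.55]. Speed limits (rad/s): [2.22, 2.22, 2.57, 3.14, 3.14, 3.14].

INTERFACE

Orientations are given as [roll, pitch, yaw] about the fixed x, y, z axes, in that order (R = Rz(yaw) Ry(pitch) Rx(roll)).
In Python, from station import ctrl, cams gives the robot as it stands. The module is installed in compiled form; this text tells all that it offers.
- The arm moves only by the tool arm_command, never from a script. Its argument "plan" is a list that holds one entry, the list of rows, each a list of 7 numbers: the shift along the tool's x, y, z in normalised numbers (1 is 75 cm), then the turn, a rotation vector about the tool's x, y, z in normalised numbers (1 is 2 pi rad), then the closure, from -1 (fully open) to 1 (shut). A call has 1 to 12 rows; each row is the pose to reach, as a shift and turn from the pose commanded when the call began, along the tool's axes at that moment; what a row does not reach only later rows make up. A row lasts 1/10 s, in which the tool goes at most 50 mm and 8.59 degrees, less where a joint would pass 70% of its speed; a pose out of reach is approached as far as the arm can. Shift and turn numbers lie between -1 and 1, and a call with a number outside is refused. A call with a gripper value outside its range is refused whole. The fingers move at their own pace and stop on an object; "squeeze" is the grip in N (left out, the last holds). Time passes only in rows, so rows that repeat a pose let the fingers close. It gives the time, the measured TCP pose, the force, the opening and the grip force at its end, in the units of the state.
- ctrl.get_obs(): the state, without advancing time (a new reading comes with each control period).
- cams.camera(name): name is "scene" or "top" or "wrist"; returns (picture, depth): 384x512x3 uint8, blue, green, red; 384x512 float32, m along the optical axis (not along the pixel's ray), 0 where there is no reading.
- cams.camera_info(name): a dict with "fx", "fy", "cx", "cy" (pixels), "world_to_cam" (4x4, takes a point from world to camera coordinates). Camera axes: x right, y down, z forward; pixel columns grow to the right and rows downward; lengths in m; the calibration is good to about 2 mm. A picture is of the moment at which its call begins: read the wrist's pose just before it. camera_info takes no time and is no camera call; for the wrist camera it gives the pose at the moment of the call.
- ctrl.hand_in(): hands the job in; it is judged then, once.
The state is a dict: "time_s": time; "qpos": joint angles; "joint_vel": joint speeds; "tau": joint torques, N m; "ee_pos": TCP position; "eef_rot": TCP orientation; "force": force on the tool from outside, world axes, zero at the start; "moment": the same for the moment, N m; "grip_width": finger opening in m; "grip_force": force on a finger pad.
Only numpy, scipy, OpenCV 4.12 (cv2) and the standard library are available. Lean on these libraries where they do the work, as an engineer would, in place of code of your own. Each camera call takes 0.05 s, during which the arm holds its last target. There are 200 camera calls.

## Working session

There is one attempt and no reset: what is moved stays moved. The work goes in short steps, Python scripts to look and compute and a tool call to move; the robot and the scene stay as the last step left them, time stands still between calls to the robot, and variables do not carry over. Pictures are saved under pics/ and viewed, at most 14 in all, crops included, and the job is handed in when it is done.

Besides the shell and the picture viewer there is one more tool, called after "Request:" in YAML: its name, and indented under it one key for each argument. arm_command: Moves the arm, as the interface text tells. Its arguments: {"type":"object","properties":{"plan":{"type":"array"},"squeeze":{"type":"number"}},"required":["plan"]}

```bash
mkdir -p pics
cat > h.py <<'E'
import numpy as np, cv2
from station import ctrl, cams
def pts(name):
    im,d=cams.camera(name); K=cams.camera_info(name)
    v,u=np.mgrid[:384,:512]
    P=np.stack([(u-K['cx'])/K['fx']*d,(v-K['cy'])/K['fy']*d,d],-1)
    T=np.linalg.inv(np.array(K['world_to_cam']))
    W=P@T[:3,:3].T+T[:3,3]; W[d<=0]=np.nan
    return im,d,W,K
E
python3 - <<'E'
from h import *
o=ctrl.get_obs();print(o)
for n in('top','scene'):
    im,d,W,K=pts(n); np.savez('pics/'+n,im=im,d=d,W=W); cv2.imwrite(f'pics/{n}0.png',im); print(n,np.array(K['world_to_cam']).round(3),K['fx'])
E
```

```text
{'time_s': 0.0, 'qpos': array([-1.29156941e+00,  3.00472140e-01,  1.52156294e+00, -2.19221038e-05,
        1.32072722e+00, -6.65714413e-02]), 'joint_vel': array([-0.00139914, -0.00049249, -0.00049664, -0.00037737,  0.00053348,
       -0.0014301 ]), 'tau': array([ 3.95545110e-03, -5.31799042e+01, -3.52732301e+01,  7.10448856e-02,
        2.44151638e-02, -7.27156839e-05]), 'ee_pos': array([ 0.18635521, -0.5171868 ,  0.20489344]), 'eef_rot': array([-3.14042418e+00, -5.66208077e-05,  3.45803762e-01]), 'force': array([-1.03169327,  0.03895607, -0.24301134]), 'moment': array([0.00794377, 0.00481826, 0.02681738]), 'grip_force': 0.0, 'grip_width': 0.09377853439318368}
top [[-0.021 -1.    -0.022  0.064]
 [-0.996  0.023 -0.084  0.603]
 [ 0.085  0.02  -0.996  1.129]
 [ 0.     0.     0.     1.   ]] 372.9646846456382
scene [[-0.901 -0.433  0.011  0.536]
 [-0.224  0.443 -0.868  0.179]
 [ 0.371 -0.785 -0.497  0.905]
 [ 0.     0.     0.     1.   ]] 370.55687691064736
```

View pics/top0.png

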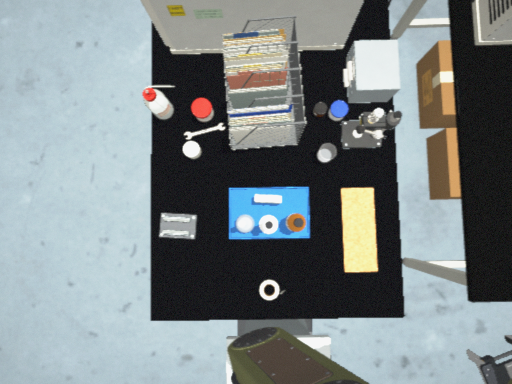

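View pics/scene0.png

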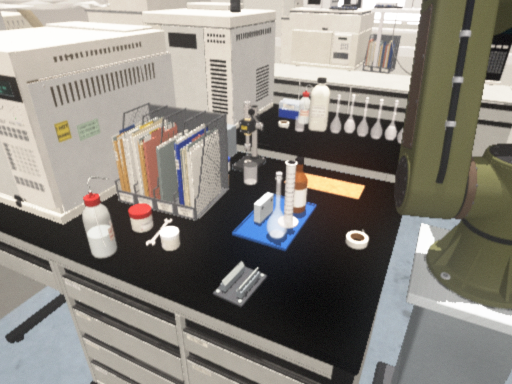

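The top view has +x up and +y left. It shows the tray at about (229–309, 187–239), with the flask at (246,223), cylinder at (269,225), bottle at (296,223) and block at (267,199). The fixture is at (178,226), the mat at (360,230), and a mug stands near the robot at (269,290). The scene view agrees.

```bash
cat > m.py <<'E'
import numpy as np, cv2
from h import cams
z=np.load('pics/top.npz'); im,d,W=z['im'],z['d'],z['W']
K=cams.camera_info('top');T=np.linalg.inv(np.array(K['world_to_cam']))
def ray(u,v,h):
    r=T[:3,:3]@[(u-K['cx'])/K['fx'],(v-K['cy'])/K['fy'],1]; return T[:3,3]+r*(h-T[2,3])/r[2]
hsv=cv2.cvtColor(im,cv2.COLOR_BGR2HSV)
def big(m,h,n):
    c,_=cv2.findContours(m.astype('uint8'),0,2); c=max(c,key=cv2.contourArea)
    b=cv2.boxPoints(cv2.minAreaRect(c)); q=np.array([ray(u,v,h)[:2] for u,v in b]); print(n,'ctr',q.mean(0).round(4),'corners',q.round(3).tolist())
H,S,V=hsv[...,0],hsv[...,1],hsv[...,2]
big((H>95)&(H<120)&(S>120)&(V>100)&(np.indices(H.shape)[0]>150),.010,'tray')
win=np.zeros(H.shape,bool);win[170:290,330:390]=1
big(win&(H>8)&(H<35)&(S>60)&(V>100),.004,'mat')
win[:]=0;win[205:245,150:205]=1
big(win&(V>60),.006,'fixture')
win[:]=0;win[190:209,250:286]=1
big(win&(W[...,2]>.045),.06,'block')
a=slice(212,242)
for n,b in(('flask',slice(232,258)),('cyl',slice(258,284)),('bot',slice(284,308))):
    w=W[a,b];print(n,np.nanmax(w[...,2]).round(4)); m=w[...,2]>np.nanmax(w[...,2])-.012; print(m.sum(),np.nanmean(w[m],0),np.nanmin(w[m],0),np.nanmax(w[m],0))
for n,(v0,v1,u0,u1) in dict(mug=(278,302,255,288),basket=(15,150,222,305),pot=(140,160,180,203),beaker=(142,164,315,340)).items():
    w=W[v0:v1,u0:u1];w=w[w[...,2]>.02];print(n,w.min(0).round(3),w.max(0).round(3))
cv2.imwrite('pics/crop.png',cv2.resize(im[180:245,155:385],None,fx=3.4,fy=3.4,interpolation=2))
E
python3 m.py
```

```text
tray ctr [0.5331 0.0205] corners [[0.615, 0.148], [0.614, -0.108], [0.451, -0.106], [0.452, 0.148]]
mat ctr [ 0.4756 -0.2598] corners [[0.607, -0.205], [0.61, -0.314], [0.344, -0.313], [0.341, -0.207]]
fixture ctr [0.4984 0.3073] corners [[0.463, 0.369], [0.543, 0.364], [0.534, 0.246], [0.454, 0.251]]
block ctr [0.5743 0.0238] corners [[0.566, 0.064], [0.588, 0.062], [0.583, -0.016], [0.56, -0.015]]
flask 0.1989
35 [0.50133297 0.09468382 0.19441552] [0.49453633 0.08618426 0.18838458] [0.5077828  0.10229284 0.19892011]
cyl 0.1989
114 [0.49686613 0.02275696 0.1944816 ] [0.48252715 0.0074612  0.19007954] [0.51154531 0.03647896 0.19890295]
bot 0.1798
69 [ 0.50186798 -0.0571831   0.17426133] [ 0.49115687 -0.06794878  0.17090428] [ 0.51264377 -0.04622416  0.17979282]
mug [ 0.27  -0.019  0.02 ] [0.324 0.054 0.026]
basket [ 0.735 -0.106  0.02 ] [1.059 0.156 0.269]
pot [0.71  0.233 0.02 ] [0.758 0.28  0.05 ]
beaker [ 0.687 -0.184  0.021] [ 0.737 -0.135  0.074]
```

View pics/crop.png

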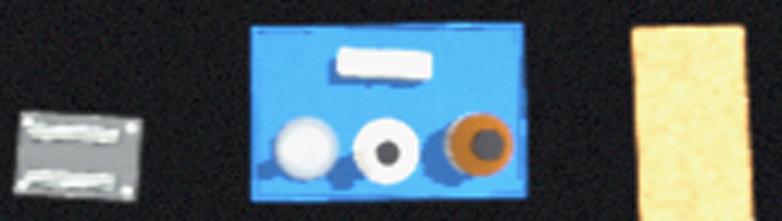

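The positions from known heights agree with the layout in the task text. I'll move above the bottle with the closing line along world x (yaw π/2).

Careful with the scale: shifts go in shares of 75 cm and turns go in shares of 2 pi rad. That gives: 453 mm is 0.604, 415 mm is 0.5533, -1.225 rad is -0.195.

Request:
arm_command:
  plan:
    - [[0.0507, -0.036, -0.04, 0, 0, -0.0159, -1], [0.1013, -0.072, -0.04, 0, 0, -0.0318, -1], [0.1507, -0.1093, -0.04, 0, 0, -0.0493, -1], [0.2013, -0.1453, -0.04, 0, 0, -0.0653, -1], [0.252, -0.1813, -0.04, 0, 0, -0.0812, -1], [0.3027, -0.2173, -0.04, 0, 0, -0.0971, -1], [0.352, -0.2533, -0.04, 0, 0, -0.1146, -1], [0.4027, -0.2893, -0.04, 0, 0, -0.1305, -1], [0.4533, -0.3253, -0.04, 0, 0, -0.1464, -1], [0.504, -0.3627, -0.04, 0, 0, -0.1623, -1], [0.5533, -0.3987, -0.04, 0, 0, -0.1798, -1], [0.604, -0.4347, -0.04, 0, 0, -0.195, -1]]
  squeeze: 20

```text
time_s: 1.3
ee_pos: [0.5028, -0.0553, 0.2353]
eef_rot: [-3.141, 0.0, 1.575]
force: [0.2, -1.1, 0.6]
grip_width: 0.0935
grip_force: 0.0
```

Request:
arm_command:
  plan:
    - [[0, 0, 0, 0, 0, 0, -1], [0, 0, 0, 0, 0, 0, -1], [0, 0, 0, 0, 0, 0, -1]]

```text
time_s: 1.6
ee_pos: [0.5017, -0.0579, 0.2353]
eef_rot: [-3.141, 0.0, 1.569]
force: [-0.8, 0.2, 0.4]
grip_width: 0.094
grip_force: 0.0
```

Run:
```python
from h import *
o=ctrl.get_obs();print(o['ee_pos'],o['eef_rot'],o['qpos'].round(3),o['time_s'])
im,d,W,K=pts('wrist');np.savez('pics/w1',im=im,d=d,W=W);cv2.imwrite('pics/w1.png',im)
print(np.array(K['world_to_cam']).round(3),K['fx'])
```

```text
[ 0.50165085 -0.05788175  0.23530485] [-3.14111891e+00  6.83847683e-05  1.56934220e+00] [-0.187  0.177  1.603 -0.     1.362 -0.186] 1.6
[[ 1.    -0.001  0.001 -0.503]
 [-0.001 -0.966  0.258 -0.09 ]
 [ 0.    -0.258 -0.966  0.405]
 [ 0.     0.     0.     1.   ]] 281.12358578199934
```

View pics/w1.png

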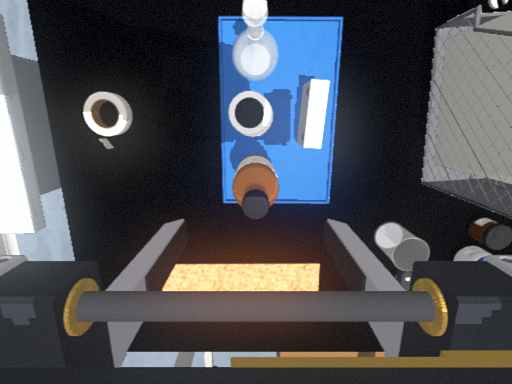

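The wrist view shows the cap at (256,204), the cylinder mouth at (250,114), the stopper at (255,10) and the block at (315,112). I'll check the vessel x/y values against these.

Run:
```python
from h import *
K=cams.camera_info('wrist');T=np.linalg.inv(np.array(K['world_to_cam']))
def ray(u,v,h):
    r=T[:3,:3]@[(u-K['cx'])/K['fx'],(v-K['cy'])/K['fy'],1]; return (T[:3,3]+r*(h-T[2,3])/r[2]).round(4)
z=np.load('pics/w1.npz');im,W=z['im'],z['W']
g=im.max(2)
def c(m,o):
    m=m.astype('uint8');n,l,s,ce=cv2.connectedComponentsWithStats(m);k=1+s[1:,4].argmax();x,y,w,h,a=s[k];return x+o[0]+w/2-.5,y+o[1]+h/2-.5,w,h
a=c(g[188:222,235:280]<60,(235,188));print(a,ray(a[0],a[1],.174))
a=c(g[85:140,222:280]<70,(222,85));print('cyl mouth',a,ray(a[0],a[1],.194))
for n,(v0,v1,u0,u1,lo) in dict(cap=(180,225,230,285,.165),cyl=(85,140,222,280,.185),fl=(0,40,235,280,.18),block=(70,155,290,335,.052)).items():
    w=W[v0:v1,u0:u1].reshape(-1,3);w=w[w[:,2]>lo];print(n,len(w),w.min(0).round(4),w.max(0).round(4),np.median(w,0).round(4))
    if n=='block': print(cv2.minAreaRect((w[:,:2]*1000).astype('f4')))
```

```text
(np.float64(257.0), np.float64(212.5), np.int32(45), np.int32(18)) [ 0.5042 -0.0652  0.174 ]
cyl mouth (np.float64(243.5), np.float64(112.5), np.int32(16), np.int32(28)) [0.4938 0.0213 0.194 ]
cap 641 [ 0.4905 -0.0715  0.1651] [ 0.515  -0.0461  0.1764] [ 0.5033 -0.0578  0.1745]
cyl 1429 [0.4827 0.0054 0.1924] [0.514  0.0367 0.197 ] [0.4981 0.0216 0.1949]
fl 506 [0.4938 0.0834 0.18  ] [0.5115 0.0965 0.1977] [0.5026 0.0894 0.1943]
block 1368 [ 0.5625 -0.0187  0.052 ] [0.5895 0.0615 0.0676] [0.575  0.0231 0.0646]
((576.1093139648438, 21.42679786682129), (80.075439453125, 22.564165115356445), 86.07080078125)
```

Request:
arm_command:
  plan:
    - [[0, 0.0013, 0.0333, 0, 0, 0, -1], [0, 0.0013, 0.0667, 0, 0, 0, -1], [0, 0.0013, 0.1, 0, 0, 0, -1], [0, 0.0013, 0.12, 0, 0, 0, -1], [0, 0.0013, 0.1267, 0, 0, 0, -1], [0, 0.0013, 0.1267, 0, 0, 0, -0.5], [0, 0.0013, 0.1267, 0, 0, 0, -0.2], [0, 0.0013, 0.1267, 0, 0, 0, 0.1], [0, 0.0013, 0.1267, 0, 0, 0, 0.3], [0, 0.0013, 0.1267, 0, 0, 0, 0.6], [0, 0.0013, 0.1267, 0, 0, 0, 1], [0, 0.0013, 0.1267, 0, 0, 0, 1]]
  squeeze: 20

```text
time_s: 2.85
ee_pos: [0.5031, -0.0572, 0.1405]
eef_rot: [3.142, 0.0, 1.571]
force: [0.4, -0.1, -0.1]
grip_width: 0.0415
grip_force: 0.0
```

In the tool's units: -10 mm is -0.0133.

Request:
arm_command:
  plan:
    - [[0, 0, 0, 0, 0, 0, 1], [0, 0, 0, 0, 0, 0, 1], [0, 0, 0, 0, 0, 0, 1], [0, 0, -0.0133, 0, 0, 0, 1]]

```text
time_s: 3.25
ee_pos: [0.5024, -0.0571, 0.1497]
eef_rot: [-3.139, -0.0, 1.571]
force: [-0.4, 0.4, -0.9]
grip_width: 0.0251
grip_force: 20.0
```

In the tool's units: -202 mm is -0.2693, -193 mm is -0.2573.

Request:
arm_command:
  plan:
    - [[0, 0, -0.02, 0, 0, 0, 1], [0, 0, -0.04, 0, 0, 0, 1], [-0.0133, 0.004, -0.04, 0, 0, 0, 1], [-0.0427, 0.012, -0.04, 0, 0, 0, 1], [-0.08, 0.0227, -0.04, 0, 0, 0, 1], [-0.12, 0.0333, -0.04, 0, 0, 0, 1], [-0.16, 0.044, -0.04, 0, 0, 0, 1], [-0.2, 0.056, -0.04, 0, 0, 0, 1], [-0.2333, 0.0653, -0.04, 0, 0, 0, 1], [-0.2573, 0.072, -0.04, 0, 0, 0, 1], [-0.2693, 0.076, -0.04, 0, 0, 0, 1], [-0.2693, 0.076, -0.04, 0, 0, 0, 1]]

```text
time_s: 4.45
ee_pos: [0.5599, -0.2602, 0.1796]
eef_rot: [-3.141, -0.0, 1.57]
force: [0.2, -0.3, -1.7]
grip_width: 0.0257
grip_force: 20.0
```

In the tool's units: 39 mm is 0.052, 36 mm is 0.048.

Request:
arm_command:
  plan:
    - [[0, 0, 0, 0, 0, 0, 1], [0, 0, 0.016, 0, 0, 0, 1], [0, 0, 0.032, 0, 0, 0, 1], [0, 0, 0.0427, 0, 0, 0, 1], [0, 0, 0.048, 0, 0, 0, 1], [0, 0, 0.052, 0, 0, 0, 1], [0, 0, 0.052, 0, 0, 0, 1], [0, 0, 0.052, 0, 0, 0, 1]]

```text
time_s: 5.25
ee_pos: [0.5602, -0.2593, 0.1418]
eef_rot: [3.141, 0.0, 1.571]
force: [-0.6, 0.3, -1.9]
grip_width: 0.025
grip_force: 20.0
```

In the tool's units: -95 mm is -0.1267, -70 mm is -0.0933.

Request:
arm_command:
  plan:
    - [[0, 0, 0.002, 0, 0, 0, 1], [0, 0, 0.002, 0, 0, 0, 1], [0, 0, 0.002, 0, 0, 0, 1], [0, 0, 0.002, 0, 0, 0, 0.2], [0, 0, 0.002, 0, 0, 0, -0.1], [0, 0, 0.002, 0, 0, 0, -0.1], [0, 0, 0.002, 0, 0, 0, -0.1], [0, 0, 0.002, 0, 0, 0, -0.1], [0, 0, -0.02, 0, 0, 0, -0.1], [0, 0, -0.0533, 0, 0, 0, -0.1], [0, 0, -0.0933, 0, 0, 0, -0.3], [0, 0, -0.1267, 0, 0, 0, -0.5]]

```text
time_s: 6.45
ee_pos: [0.5601, -0.2592, 0.2381]
eef_rot: [3.141, 0.0, 1.571]
force: [0.1, 0.4, 0.1]
grip_width: 0.0644
grip_force: 0.0
```

In the tool's units: 281 mm is 0.3747, 272 mm is 0.3627.

Request:
arm_command:
  plan:
    - [[0.02, -0.004, 0, 0, 0, 0, -1], [0.06, -0.0133, 0, 0, 0, 0, -1], [0.1067, -0.024, 0, 0, 0, 0, -1], [0.1533, -0.0333, 0, 0, 0, 0, -1], [0.2, -0.044, 0, 0, 0, 0, -1], [0.2467, -0.0547, 0, 0, 0, 0, -1], [0.2933, -0.064, 0, 0, 0, 0, -1], [0.3333, -0.0733, 0, 0, 0, 0, -1], [0.3627, -0.08, 0, 0, 0, 0, -1], [0.3747, -0.0827, 0, 0, 0, 0, -1], [0.3747, -0.0827, 0, 0, 0, 0, -1], [0.3747, -0.0827, 0.0133, 0, 0, 0, -1]]

```text
time_s: 7.65
ee_pos: [0.4986, 0.0213, 0.2268]
eef_rot: [3.14, 0.0, 1.571]
force: [-0.2, 0.3, 0.3]
grip_width: 0.094
grip_force: 0.0
```

In the tool's units: 86 mm is 0.1147, 82 mm is 0.1093.

Request:
arm_command:
  plan:
    - [[0, 0, 0.0267, 0, 0, 0, -1], [0, 0, 0.06, 0, 0, 0, -1], [0, 0, 0.0933, 0, 0, 0, -1], [0, 0, 0.1093, 0, 0, 0, -1], [0, 0, 0.1147, 0, 0, 0, -0.6], [0, 0, 0.1147, 0, 0, 0, -0.2], [0, 0, 0.1147, 0, 0, 0, 0.1], [0, 0, 0.1147, 0, 0, 0, 0.3], [0, 0, 0.1147, 0, 0, 0, 0.6], [0, 0, 0.1147, 0, 0, 0, 1], [0, 0, 0.1147, 0, 0, 0, 1], [0, 0, 0.1147, 0, 0, 0, 1]]

```text
time_s: 8.85
ee_pos: [0.4981, 0.0218, 0.1405]
eef_rot: [3.142, 0.0, 1.571]
force: [0.2, -0.1, -0.2]
grip_width: 0.0332
grip_force: 0.0
```

In the tool's units: -10 mm is -0.0133.

Request:
arm_command:
  plan:
    - [[0, 0, 0, 0, 0, 0, 1], [0, 0, 0, 0, 0, 0, 1], [0, 0, 0, 0, 0, 0, 1], [0, 0, -0.0133, 0, 0, 0, 1]]

```text
time_s: 9.25
ee_pos: [0.4975, 0.0218, 0.1497]
eef_rot: [-3.139, -0.0, 1.571]
force: [-1.2, -0.3, -1.3]
grip_width: 0.0294
grip_force: 20.0
```

In the tool's units: -282 mm is -0.376, -270 mm is -0.36.

Request:
arm_command:
  plan:
    - [[0, 0, -0.02, 0, 0, 0, 1], [0, 0, -0.04, 0, 0, 0, 1], [-0.02, -0.0013, -0.04, 0, 0, 0, 1], [-0.06, -0.0053, -0.04, 0, 0, 0, 1], [-0.104, -0.008, -0.04, 0, 0, 0, 1], [-0.1493, -0.012, -0.04, 0, 0, 0, 1], [-0.1947, -0.016, -0.04, 0, 0, 0, 1], [-0.24, -0.02, -0.04, 0, 0, 0, 1], [-0.2853, -0.0227, -0.04, 0, 0, 0, 1], [-0.3267, -0.0267, -0.04, 0, 0, 0, 1], [-0.36, -0.0293, -0.04, 0, 0, 0, 1], [-0.376, -0.0307, -0.04, 0, 0, 0, 1]]

```text
time_s: 10.45
ee_pos: [0.4747, -0.262, 0.1809]
eef_rot: [3.141, 0.0, 1.569]
force: [0.1, -0.9, -0.4]
grip_width: 0.0293
grip_force: 20.0
```

In the tool's units: 40.5 mm is 0.054, 40 mm is 0.0533.

Request:
arm_command:
  plan:
    - [[0, 0, 0, 0, 0, 0, 1], [0, 0, 0.016, 0, 0, 0, 1], [0, 0, 0.032, 0, 0, 0, 1], [0, 0, 0.0427, 0, 0, 0, 1], [0, 0, 0.048, 0, 0, 0, 1], [0, 0, 0.052, 0, 0, 0, 1], [0, 0, 0.0533, 0, 0, 0, 1], [0, 0, 0.054, 0, 0, 0, 1], [0, 0, 0.054, 0, 0, 0, 1]]

```text
time_s: 11.35
ee_pos: [0.4754, -0.2603, 0.1406]
eef_rot: [3.141, 0.001, 1.571]
force: [-0.6, 0.4, 5.2]
grip_width: 0.0296
grip_force: 20.0
```

In the tool's units: -95 mm is -0.1267, -70 mm is -0.0933.

Request:
arm_command:
  plan:
    - [[0, 0, 0, 0, 0, 0, 1], [0, 0, 0, 0, 0, 0, 0.2], [0, 0, 0, 0, 0, 0, -0.1], [0, 0, 0, 0, 0, 0, -0.1], [0, 0, 0, 0, 0, 0, -0.1], [0, 0, 0, 0, 0, 0, -0.1], [0, 0, 0, 0, 0, 0, -0.1], [0, 0, -0.02, 0, 0, 0, -0.1], [0, 0, -0.0533, 0, 0, 0, -0.1], [0, 0, -0.0933, 0, 0, 0, -0.3], [0, 0, -0.1267, 0, 0, 0, -0.5]]

```text
time_s: 12.45
ee_pos: [0.4751, -0.2602, 0.2365]
eef_rot: [3.141, 0.0, 1.571]
force: [-0.3, -0.6, -0.2]
grip_width: 0.0645
grip_force: 0.0
```

In the tool's units: 354 mm is 0.472, 350 mm is 0.4667.

Request:
arm_command:
  plan:
    - [[0.02, 0.0013, 0, 0, 0, 0, -1], [0.06, 0.004, 0, 0, 0, 0, -1], [0.1093, 0.008, 0, 0, 0, 0, -1], [0.16, 0.012, 0, 0, 0, 0, -1], [0.2107, 0.016, 0, 0, 0, 0, -1], [0.2613, 0.02, 0, 0, 0, 0, -1], [0.312, 0.024, 0, 0, 0, 0, -1], [0.3627, 0.028, 0, 0, 0, 0, -1], [0.4107, 0.0307, 0, 0, 0, 0, -1], [0.4467, 0.0333, 0, 0, 0, 0, -1], [0.4667, 0.036, 0, 0, 0, 0, -1], [0.472, 0.036, 0, 0, 0, 0, -1]]

```text
time_s: 13.65
ee_pos: [0.5019, 0.095, 0.2344]
eef_rot: [-3.141, 0.0, 1.572]
force: [0.0, -0.3, 0.0]
grip_width: 0.0942
grip_force: 0.0
```

In the tool's units: 95 mm is 0.1267, 88 mm is 0.1173.

Request:
arm_command:
  plan:
    - [[0, 0, 0.0267, 0, 0, 0, -1], [0, 0, 0.06, 0, 0, 0, -1], [0, 0, 0.0933, 0, 0, 0, -1], [0, 0, 0.1173, 0, 0, 0, -1], [0, 0, 0.1267, 0, 0, 0, -0.6], [0, 0, 0.1267, 0, 0, 0, -0.2], [0, 0, 0.1267, 0, 0, 0, 0.1], [0, 0, 0.1267, 0, 0, 0, 0.3], [0, 0, 0.1267, 0, 0, 0, 0.4], [0, 0, 0.1267, 0, 0, 0, 0.5], [0, 0, 0.1267, 0, 0, 0, 0.6], [0, 0, 0.1267, 0, 0, 0, 0.7]]
  squeeze: 15

```text
time_s: 14.85
ee_pos: [0.5021, 0.0938, 0.14]
eef_rot: [3.141, -0.0, 1.571]
force: [0.2, 0.2, -0.7]
grip_width: 0.034
grip_force: 0.0
```

In the tool's units: -10 mm is -0.0133.

Request:
arm_command:
  plan:
    - [[0, 0, 0, 0, 0, 0, 0.8], [0, 0, 0, 0, 0, 0, 1], [0, 0, 0, 0, 0, 0, 1], [0, 0, 0, 0, 0, 0, 1], [0, 0, 0, 0, 0, 0, 1], [0, 0, -0.0133, 0, 0, 0, 1]]

```text
time_s: 15.45
ee_pos: [0.5015, 0.0937, 0.1492]
eef_rot: [-3.139, 0.0, 1.571]
force: [0.1, 0.7, -1.4]
grip_width: 0.0137
grip_force: 15.0
```

In the tool's units: -325 mm is -0.4333, -290 mm is -0.3867.

Request:
arm_command:
  plan:
    - [[0, 0, -0.02, 0, 0, 0, 1], [0, 0, -0.04, 0, 0, 0, 1], [-0.02, -0.0067, -0.04, 0, 0, 0, 1], [-0.06, -0.0187, -0.04, 0, 0, 0, 1], [-0.1067, -0.0333, -0.04, 0, 0, 0, 1], [-0.1533, -0.048, -0.04, 0, 0, 0, 1], [-0.2, -0.0627, -0.04, 0, 0, 0, 1], [-0.2467, -0.0787, -0.04, 0, 0, 0, 1], [-0.2933, -0.0933, -0.04, 0, 0, 0, 1], [-0.34, -0.108, -0.04, 0, 0, 0, 1], [-0.3867, -0.1227, -0.04, 0, 0, 0, 1], [-0.4333, -0.1373, -0.04, 0, 0, 0, 1]]

```text
time_s: 16.65
ee_pos: [0.3975, -0.2329, 0.1797]
eef_rot: [-3.141, -0.0, 1.57]
force: [0.7, -1.2, -0.8]
grip_width: 0.0134
grip_force: 15.0
```

In the tool's units: 40.5 mm is 0.054, 39 mm is 0.052.

Request:
arm_command:
  plan:
    - [[-0.0267, -0.008, 0, 0, 0, 0, 1], [-0.0387, -0.012, 0, 0, 0, 0, 1], [-0.0387, -0.012, 0, 0, 0, 0, 1], [-0.0387, -0.012, 0.016, 0, 0, 0, 1], [-0.0387, -0.012, 0.032, 0, 0, 0, 1], [-0.0387, -0.012, 0.0427, 0, 0, 0, 1], [-0.0387, -0.012, 0.048, 0, 0, 0, 1], [-0.0387, -0.012, 0.052, 0, 0, 0, 1], [-0.0387, -0.012, 0.054, 0, 0, 0, 1], [-0.0387, -0.012, 0.054, 0, 0, 0, 1]]

```text
time_s: 17.65
ee_pos: [0.3904, -0.2603, 0.1398]
eef_rot: [3.141, 0.0, 1.571]
force: [0.4, 0.8, 2.0]
grip_width: 0.0135
grip_force: 15.0
```

In the tool's units: -95 mm is -0.1267, -70 mm is -0.0933.

Request:
arm_command:
  plan:
    - [[0, 0, 0, 0, 0, 0, 0.6], [0, 0, 0, 0, 0, 0, 0.2], [0, 0, 0, 0, 0, 0, -0.1], [0, 0, 0, 0, 0, 0, -0.1], [0, 0, 0, 0, 0, 0, -0.1], [0, 0, 0, 0, 0, 0, -0.1], [0, 0, 0, 0, 0, 0, -0.1], [0, 0, -0.02, 0, 0, 0, -0.1], [0, 0, -0.0533, 0, 0, 0, -0.1], [0, 0, -0.0933, 0, 0, 0, -0.3], [0, 0, -0.1267, 0, 0, 0, -0.5]]

```text
time_s: 18.75
ee_pos: [0.3901, -0.2602, 0.236]
eef_rot: [3.141, 0.0, 1.571]
force: [-0.4, 0.4, -0.5]
grip_width: 0.0645
grip_force: 0.0
```

Run:
```python
from h import *
im,d,W,K=pts('top');np.savez('pics/top2',im=im,d=d,W=W)
cv2.imwrite('pics/top2.png',cv2.resize(im[170:300,150:410],None,fx=3,fy=3,interpolation=2))
```

```text
(no output)
```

View pics/top2.png

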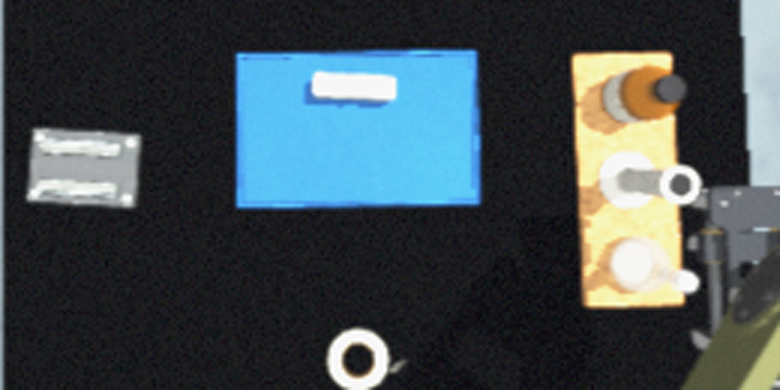

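All three stand on the mat: bottle, cylinder and flask at (645,95), (650,182) and (640,265), leaning only from perspective. The block has not moved. Next I'll look closely at the fixture with the wrist camera.

In the tool's units: 490 mm is 0.6533, 455 mm is 0.6067.

Request:
arm_command:
  plan:
    - [[0.02, 0.004, 0, 0, 0, 0, -0.5], [0.0667, 0.0147, 0, 0, 0, 0, -0.5], [0.1267, 0.0267, 0, 0, 0, 0, -0.5], [0.1867, 0.04, 0, 0, 0, 0, -0.5], [0.2467, 0.0533, 0, 0, 0, 0, -0.5], [0.3067, 0.0667, 0, 0, 0, 0, -0.5], [0.3667, 0.0787, 0, 0, 0, 0, -0.5], [0.4267, 0.092, 0, 0, 0, 0, -0.5], [0.4867, 0.1053, 0, 0, 0, 0, -0.5], [0.5467, 0.1173, 0, 0, 0, 0, -0.5], [0.6067, 0.1307, 0, 0, 0, 0, -0.5], [0.6533, 0.1413, 0, 0, 0, 0, -0.5]]

```text
time_s: 20.0
ee_pos: [0.4951, 0.2329, 0.2332]
eef_rot: [-3.14, 0.0, 1.572]
force: [-0.2, -0.8, 0.8]
grip_width: 0.0706
grip_force: 0.0
```

In the tool's units: 20 mm is 0.0267, 15 mm is 0.02.

Request:
arm_command:
  plan:
    - [[0.02, 0.004, 0, 0, 0, 0, -0.5], [0.0267, 0.0053, 0, 0, 0, 0, -0.5], [0.0267, 0.0053, 0, 0, 0, 0, -0.5], [0.0267, 0.0053, 0, 0, 0, 0, -0.5], [0.0267, 0.0053, 0, 0, 0, 0, -0.5]]

```text
time_s: 20.5
ee_pos: [0.5001, 0.2487, 0.2347]
eef_rot: [3.141, -0.0, 1.569]
force: [-0.2, -0.5, -0.5]
grip_width: 0.0703
grip_force: 0.0
```

Run:
```python
from h import *
o=ctrl.get_obs();print(o['ee_pos'],o['qpos'].round(2))
im,d,W,K=pts('wrist');np.savez('pics/w2',im=im,d=d,W=W);cv2.imwrite('pics/w2.png',im)
print(np.array(K['world_to_cam']).round(3).tolist())
```

```text
[0.50013248 0.24874182 0.23466995] [ 0.4   0.3   1.45 -0.    1.39  0.4 ]
[[1.0, -0.0, 0.001, -0.501], [-0.001, -0.966, 0.258, 0.206], [0.001, -0.258, -0.966, 0.483], [0.0, 0.0, 0.0, 1.0]]
```

View pics/w2.png

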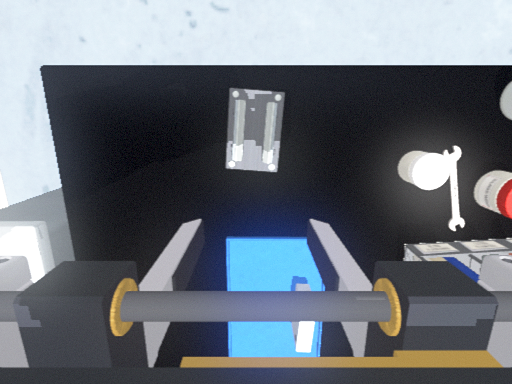

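The fixture plate has corners at about (229,87), (285,91), (279,172) and (226,169), turned slightly. Both cheeks are visible.

Run:
```python
from h import *
K=cams.camera_info('wrist');T=np.linalg.inv(np.array(K['world_to_cam']))
z=np.load('pics/w2.npz');im,W=z['im'],z['W']
def ray(u,v,h):
    r=T[:3,:3]@[(u-K['cx'])/K['fx'],(v-K['cy'])/K['fy'],1]; return (T[:3,3]+r*(h-T[2,3])/r[2])
c,h=W[80:180,218:295],im[80:180,218:295]
m=(h.max(2)>55).astype('uint8');k=max(cv2.findContours(m,0,2)[0],key=cv2.contourArea)
q=np.array([ray(u+218,v+80,.006)[:2]*1000 for u,v in cv2.convexHull(k)[:,0]],'f4')
print('plate',cv2.minAreaRect(q))
w=c.reshape(-1,3);w=w[w[:,2]>.022];print(len(w),np.nanmax(w[:,2]))
print('cheeks',cv2.minAreaRect((w[:,:2]*1000).astype('f4')))
mid=np.median(w[:,0])
for s in(w[w[:,0]<.502],w[w[:,0]>.502]):
    p=np.polyfit(s[:,1],s[:,0],1);print(len(s),s.min(0).round(4),s.max(0).round(4),'slope',p[0].round(4),'x at .31',np.polyval(p,.31).round(4), np.bincount((s[:,2]*1000).astype(int))[20:])
# per-row profile of x across cheeks
for y in(.285,.305,.325):
    s=w[abs(w[:,1]-y)<.006];xs=np.sort(s[:,0]);g=np.diff(xs).argmax();print(y,xs[0].round(4),xs[g].round(4),xs[g+1].round(4),xs[-1].round(4),'mid',((xs[g]+xs[g+1])/2).round(4),((xs[0]+xs[-1])/2).round(4))
```

```text
plate ((499.8520202636719, 306.19622802734375), (114.17060852050781, 78.8998031616211), 85.38433074951172)
1246 0.037310180953239624
cheeks ((500.0012512207031, 306.401611328125), (79.55812072753906, 55.881290435791016), 85.61864471435547)
623 [0.4707 0.2681 0.0222] [0.488  0.3475 0.0368] slope 0.0731 x at .31 0.4796 [ 0  0 14 43 84 60 44 27 34 31 37 36 36 47 64 52 14]
623 [0.5122 0.2652 0.0224] [0.5304 0.3448 0.0373] slope 0.0726 x at .31 0.521 [ 0  0 10 61 81 55 40 32 29 32 35 41 31 48 66 48 13  1]
0.285 0.4708 0.4847 0.5122 0.526 mid 0.4984 0.4984
0.305 0.4726 0.4862 0.5147 0.5271 mid 0.5004 0.4998
0.325 0.4743 0.4878 0.5158 0.5294 mid 0.5018 0.5018
```

In the tool's units: -228 mm is -0.304, 75.5 mm is 0.1007, 0.075 rad is 0.0119.

Request:
arm_command:
  plan:
    - [[-0.02, 0.0067, 0, 0, 0, 0.0032, -0.5], [-0.06, 0.02, 0, 0, 0, 0.0064, -0.5], [-0.1067, 0.0347, 0, 0, 0, 0.0119, -0.5], [-0.1533, 0.0507, 0, 0, 0, 0.0119, -0.5], [-0.2, 0.0667, 0, 0, 0, 0.0119, -0.5], [-0.2467, 0.0813, 0, 0, 0, 0.0119, -0.5], [-0.2827, 0.0933, 0, 0, 0, 0.0119, -0.5], [-0.3013, 0.1, 0, 0, 0, 0.0119, -0.5], [-0.304, 0.1007, 0.0133, 0, 0, 0.0119, -0.5], [-0.304, 0.1007, 0.0467, 0, 0, 0.0119, -0.5], [-0.304, 0.1007, 0.0867, 0, 0, 0.0119, -0.5], [-0.304, 0.1007, 0.1267, 0, 0, 0.0119, -0.5]]
  squeeze: 40

```text
time_s: 21.75
ee_pos: [0.575, 0.0228, 0.1379]
eef_rot: [3.142, -0.0, 1.496]
force: [0.6, 0.3, -0.3]
grip_width: 0.07
grip_force: 0.0
```

In the tool's units: 96.5 mm is 0.1287, 94 mm is 0.1253.

Request:
arm_command:
  plan:
    - [[0, 0, 0.0333, 0, 0, 0, -0.5], [0, 0, 0.0667, 0, 0, 0, -0.5], [0, 0, 0.0933, 0, 0, 0, -0.5], [0, 0, 0.1133, 0, 0, 0, -0.5], [0, 0, 0.1253, 0, 0, 0, -0.5], [0, 0, 0.1287, 0, 0, 0, -0.5], [0, 0, 0.1287, 0, 0, 0, -0.5]]

```text
time_s: 22.45
ee_pos: [0.5757, 0.022, 0.0432]
eef_rot: [3.141, -0.0, 1.496]
force: [0.1, -0.3, 0.1]
grip_width: 0.0705
grip_force: 0.0
```

In the tool's units: -70 mm is -0.0933, -68 mm is -0.0907.

Request:
arm_command:
  plan:
    - [[0, 0, 0, 0, 0, 0, -0.2], [0, 0, 0, 0, 0, 0, 0.1], [0, 0, 0, 0, 0, 0, 0.4], [0, 0, 0, 0, 0, 0, 0.6], [0, 0, 0, 0, 0, 0, 1], [0, 0, 0, 0, 0, 0, 1], [0, 0, 0, 0, 0, 0, 1], [0, 0, -0.0133, 0, 0, 0, 1], [0, 0, -0.04, 0, 0, 0, 1], [0, 0, -0.0667, 0, 0, 0, 1], [0, 0, -0.0907, 0, 0, 0, 1], [0, 0, -0.0933, 0, 0, 0, 1]]

```text
time_s: 23.65
ee_pos: [0.5766, 0.0218, 0.1156]
eef_rot: [3.138, -0.0, 1.496]
force: [-0.5, -0.2, -1.5]
grip_width: 0.0219
grip_force: 39.9
```

Request:
arm_command:
  plan:
    - [[0.0133, -0.004, 0, 0, 0, 0, 1], [0.0467, -0.016, 0, 0, 0, 0, 1], [0.0867, -0.0307, 0, 0, 0, 0, 1], [0.1267, -0.044, 0, 0, 0, 0, 1], [0.1667, -0.0573, 0, 0, 0, 0, 1], [0.2067, -0.072, 0, 0, 0, 0, 1], [0.2467, -0.0853, 0, 0, 0, 0, 1], [0.2867, -0.1, 0, 0, 0, 0, 1], [0.3267, -0.1133, 0, 0, 0, 0, 1], [0.356, -0.124, 0, 0, 0, 0, 1], [0.3707, -0.1289, 0, 0, 0, 0, 1], [0.3707, -0.1289, 0, 0, 0, 0, 1]]

```text
time_s: 24.85
ee_pos: [0.4991, 0.3072, 0.112]
eef_rot: [-3.14, 0.001, 1.498]
force: [-0.3, -0.6, -1.9]
grip_width: 0.0218
grip_force: 39.9
```

Request:
arm_command:
  plan:
    - [[0, 0, 0, 0, 0, 0, 1], [0, 0, 0, 0, 0, 0, 1], [0, 0, 0, 0, 0, 0, 1]]

```text
time_s: 25.15
ee_pos: [0.5004, 0.3054, 0.1129]
eef_rot: [-3.142, 0.0, 1.495]
force: [0.1, -0.0, -2.7]
grip_width: 0.0215
grip_force: 39.9
```

Run:
```python
from h import *
o=ctrl.get_obs();print(o['ee_pos'],o['eef_rot'],o['force'])
im,d,W,K=pts('wrist');cv2.imwrite('pics/w3.png',im)
```

```text
[0.50037086 0.30541887 0.11294895] [-3.14159174e+00  4.64398820e-05  1.49454574e+00] [ 0.06008273 -0.01549675 -2.69796357]
```

View pics/w3.png

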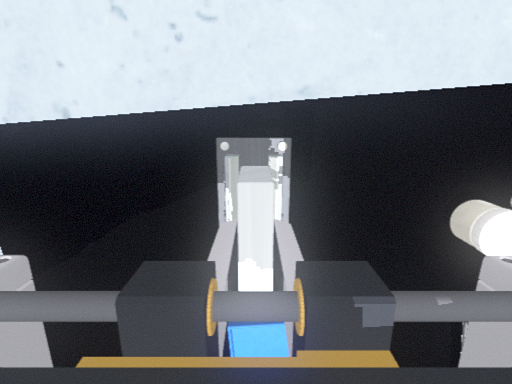

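The block is centred between the cheeks and parallel to them: the block spans columns 238–274 and the cheeks sit either side at 230 and 285. Descending.

In the tool's units: 67 mm is 0.0893, 66 mm is 0.088.

Request:
arm_command:
  plan:
    - [[0.0013, 0, 0.02, 0, 0, 0, 1], [0.0013, 0, 0.0373, 0, 0, 0, 1], [0.0013, 0, 0.0507, 0, 0, 0, 1], [0.0013, 0, 0.0613, 0, 0, 0, 1], [0.0013, 0, 0.072, 0, 0, 0, 1], [0.0013, 0, 0.08, 0, 0, 0, 1], [0.0013, 0, 0.0853, 0, 0, 0, 1], [0.0013, 0, 0.088, 0, 0, 0, 1], [0.0013, 0, 0.0893, 0, 0, 0, 1], [0.0013, 0, 0.0893, 0, 0, 0, 1]]

```text
time_s: 26.2
ee_pos: [0.5002, 0.3073, 0.0461]
eef_rot: [3.141, -0.0, 1.496]
force: [0.4, -0.2, -2.0]
grip_width: 0.0219
grip_force: 39.9
```

In the tool's units: 1.5 mm is 0.002, 1 mm is 0.0013.

Request:
arm_command:
  plan:
    - [[0, 0, 0.0013, 0, 0, 0, 1], [0, 0, 0.002, 0, 0, 0, 1], [0, 0, 0.002, 0, 0, 0, 1]]

```text
time_s: 26.5
ee_pos: [0.5002, 0.3074, 0.0449]
eef_rot: [3.141, -0.0, 1.496]
force: [-0.9, -1.2, 3.9]
grip_width: 0.0215
grip_force: 39.9
```

Contact with the base plate. Releasing and rising.

In the tool's units: -190 mm is -0.2533, -160 mm is -0.2133.

Request:
arm_command:
  plan:
    - [[0, 0, 0, 0, 0, 0, 0.4], [0, 0, 0, 0, 0, 0, 0.1], [0, 0, 0, 0, 0, 0, 0], [0, 0, 0, 0, 0, 0, -0.1], [0, 0, 0, 0, 0, 0, -0.1], [0, 0, 0, 0, 0, 0, -0.1], [0, 0, -0.02, 0, 0, 0, -0.1], [0, 0, -0.06, 0, 0, 0, -0.1], [0, 0, -0.1067, 0, 0, 0, -0.1], [0, 0, -0.16, 0, 0, 0, -0.1], [-0.04, 0, -0.2133, 0, 0, 0, -0.1], [-0.08, 0, -0.2533, 0, 0, 0, -0.1]]

```text
time_s: 27.7
ee_pos: [0.4954, 0.2471, 0.2381]
eef_rot: [3.139, -0.001, 1.497]
force: [0.7, -0.3, -0.1]
grip_width: 0.0514
grip_force: 0.0
```

Request:
arm_command:
  plan:
    - [[0, 0, 0, 0, 0, 0, -0.1], [0, 0, 0, 0, 0, 0, -0.1], [0, 0, 0, 0, 0, 0, -0.1]]

```text
time_s: 28.0
ee_pos: [0.4952, 0.2478, 0.2338]
eef_rot: [-3.14, 0.001, 1.496]
force: [-0.1, -0.2, -1.0]
grip_width: 0.0516
grip_force: 0.0
```

Run:
```python
from h import *
o=ctrl.get_obs();print(o['ee_pos'],o['eef_rot'])
im,d,W,K=pts('wrist');cv2.imwrite('pics/w4.png',im)
w=W[60:250,200:310].reshape(-1,3);w=w[(w[:,2]>.055)&(w[:,2]<.08)&(w[:,1]>.24)];print(len(w),np.median(w,0),cv2.minAreaRect((w[:,:2]*1000).astype('f4')))
im,d,W,K=pts('top')
for n,(x,y,zt) in dict(fl=(.39,-.26,.195),cy=(.475,-.26,.194),bo=(.56,-.26,.174)).items():
    m=(abs(W[...,0]-x)<.035)&(abs(W[...,1]-y)<.035)&(W[...,2]>zt-.012);w=W[m];print(n,m.sum(),((w.min(0)+w.max(0))/2).round(4))
```

```text
[0.49519337 0.24778658 0.23378524] [-3.14037903e+00  5.13150995e-04  1.49611312e+00]
1228 [0.50092896 0.30879817 0.06601146] ((501.22052001953125, 307.36932373046875), (79.43347930908203, 21.68316078186035), 85.3798599243164)
fl 38 [ 0.3915 -0.2593  0.1909]
cy 115 [ 0.4732 -0.256   0.1933]
bo 78 [ 0.5594 -0.2584  0.1703]
```

View pics/w4.png

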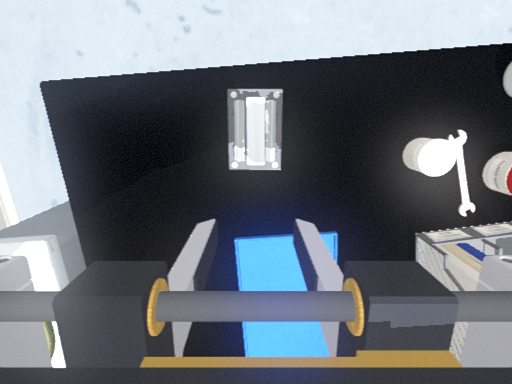

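The block is seated: its top is at 0.066 m, centred within about 1 mm and parallel. Now the vessels go back, flask first.

In the tool's units: -490 mm is -0.6533, -455 mm is -0.6067, -0.075 rad is -0.0119.

Request:
arm_command:
  plan:
    - [[-0.02, -0.0027, 0, 0, 0, -0.0032, -0.1], [-0.0667, -0.0093, 0, 0, 0, -0.008, -0.1], [-0.1267, -0.016, 0, 0, 0, -0.0119, -0.1], [-0.1867, -0.024, 0, 0, 0, -0.0119, -0.1], [-0.2467, -0.032, 0, 0, 0, -0.0119, -0.1], [-0.3067, -0.04, 0, 0, 0, -0.0119, -0.1], [-0.3667, -0.048, 0, 0, 0, -0.0119, -0.1], [-0.4267, -0.056, 0, 0, 0, -0.0119, -0.1], [-0.4867, -0.064, 0, 0, 0, -0.0119, -0.1], [-0.5467, -0.072, 0, 0, 0, -0.0119, -0.1], [-0.6067, -0.0787, 0, 0, 0, -0.0119, -0.1], [-0.6533, -0.0853, 0, 0, 0, -0.0119, -0.1]]
  squeeze: 15

```text
time_s: 29.3
ee_pos: [0.3944, -0.2382, 0.2338]
eef_rot: [-3.141, -0.001, 1.571]
force: [-0.1, -0.0, -0.8]
grip_width: 0.0514
grip_force: 0.0
```

In the tool's units: -24 mm is -0.032, -18 mm is -0.024.

Request:
arm_command:
  plan:
    - [[-0.024, -0.004, 0, 0, 0, 0, -0.1], [-0.032, -0.004, 0, 0, 0, 0, -0.1], [-0.032, -0.004, 0, 0, 0, 0, -0.1], [-0.032, -0.004, 0, 0, 0, 0, -0.1], [-0.032, -0.004, 0, 0, 0, 0, -0.1]]

```text
time_s: 29.8
ee_pos: [0.3924, -0.2594, 0.2344]
eef_rot: [-3.142, -0.0, 1.572]
force: [0.8, 0.3, -0.1]
grip_width: 0.0517
grip_force: 0.0
```

In the tool's units: 94.5 mm is 0.126, 94 mm is 0.1253.

Request:
arm_command:
  plan:
    - [[-0.0007, -0.0027, 0.02, 0, 0, 0, -0.1], [-0.0007, -0.0027, 0.0533, 0, 0, 0, -0.1], [-0.0007, -0.0027, 0.0867, 0, 0, 0, -0.1], [-0.0007, -0.0027, 0.1133, 0, 0, 0, -0.1], [-0.0007, -0.0027, 0.1253, 0, 0, 0, -0.1], [-0.0007, -0.0027, 0.126, 0, 0, 0, 0.3], [-0.0007, -0.0027, 0.126, 0, 0, 0, 0.5], [-0.0007, -0.0027, 0.126, 0, 0, 0, 0.6], [-0.0007, -0.0027, 0.126, 0, 0, 0, 0.8], [-0.0007, -0.0027, 0.126, 0, 0, 0, 1], [-0.0007, -0.0027, 0.126, 0, 0, 0, 1], [-0.0007, -0.0027, 0.126, 0, 0, 0, 1]]

```text
time_s: 31.0
ee_pos: [0.3902, -0.261, 0.1403]
eef_rot: [3.141, 0.0, 1.571]
force: [-0.4, 0.6, 4.2]
grip_width: 0.0138
grip_force: 15.0
```

In the tool's units: -40 mm is -0.0533, -25 mm is -0.0333.

Request:
arm_command:
  plan:
    - [[0, 0, 0, 0, 0, 0, 1], [0, 0, 0, 0, 0, 0, 1], [0, 0, -0.0133, 0, 0, 0, 1], [0, 0, -0.0333, 0, 0, 0, 1], [0, 0, -0.0533, 0, 0, 0, 1], [0, 0, -0.0533, 0, 0, 0, 1], [0, 0, -0.0533, 0, 0, 0, 1]]

```text
time_s: 31.7
ee_pos: [0.39, -0.2608, 0.1798]
eef_rot: [3.142, -0.0, 1.571]
force: [-0.3, 0.7, -1.2]
grip_width: 0.0139
grip_force: 15.0
```

In the tool's units: 354 mm is 0.472, 345 mm is 0.46.

Request:
arm_command:
  plan:
    - [[0.02, 0.0067, 0, 0, 0, 0, 1], [0.06, 0.0187, 0, 0, 0, 0, 1], [0.1067, 0.0333, 0, 0, 0, 0, 1], [0.1533, 0.048, 0, 0, 0, 0, 1], [0.2, 0.0627, 0, 0, 0, 0, 1], [0.2467, 0.0787, 0, 0, 0, 0, 1], [0.2933, 0.0933, 0, 0, 0, 0, 1], [0.34, 0.108, 0, 0, 0, 0, 1], [0.3867, 0.1227, 0, 0, 0, 0, 1], [0.4333, 0.1373, 0, 0, 0, 0, 1], [0.46, 0.1453, 0, 0, 0, 0, 1], [0.472, 0.1493, 0, 0, 0, 0, 1]]

```text
time_s: 32.9
ee_pos: [0.5018, 0.0946, 0.1789]
eef_rot: [-3.14, 0.0, 1.573]
force: [-0.3, -0.0, -0.4]
grip_width: 0.0136
grip_force: 15.0
```

In the tool's units: 40.5 mm is 0.054, 40 mm is 0.0533.

Request:
arm_command:
  plan:
    - [[0, 0, 0, 0, 0, 0, 1], [0, 0, 0, 0, 0, 0, 1], [0, 0, 0.016, 0, 0, 0, 1], [0, 0, 0.032, 0, 0, 0, 1], [0, 0, 0.0427, 0, 0, 0, 1], [0, 0, 0.048, 0, 0, 0, 1], [0, 0, 0.052, 0, 0, 0, 1], [0, 0, 0.0533, 0, 0, 0, 1], [0, 0, 0.054, 0, 0, 0, 1], [0, 0, 0.054, 0, 0, 0, 1]]

```text
time_s: 33.9
ee_pos: [0.5022, 0.0931, 0.1403]
eef_rot: [3.141, 0.0, 1.571]
force: [-3.3, -0.2, 7.4]
grip_width: 0.0135
grip_force: 15.0
```

In the tool's units: -95 mm is -0.1267, -70 mm is -0.0933.

Request:
arm_command:
  plan:
    - [[0, 0, 0, 0, 0, 0, 0.6], [0, 0, 0, 0, 0, 0, 0.2], [0, 0, 0, 0, 0, 0, -0.1], [0, 0, 0, 0, 0, 0, -0.1], [0, 0, 0, 0, 0, 0, -0.1], [0, 0, 0, 0, 0, 0, -0.1], [0, 0, 0, 0, 0, 0, -0.1], [0, 0, -0.02, 0, 0, 0, -0.1], [0, 0, -0.0533, 0, 0, 0, -0.1], [0, 0, -0.0933, 0, 0, 0, -0.1], [0, 0, -0.1267, 0, 0, 0, -0.1], [0, 0, -0.1267, 0, 0, 0, -0.1]]

```text
time_s: 35.1
ee_pos: [0.5031, 0.0932, 0.2377]
eef_rot: [3.136, -0.001, 1.571]
force: [0.1, 0.4, -0.4]
grip_width: 0.052
grip_force: 0.0
```

In the tool's units: -353 mm is -0.4707, -347 mm is -0.4627.

Request:
arm_command:
  plan:
    - [[-0.02, -0.0013, 0, 0, 0, 0, -0.1], [-0.0667, -0.0053, 0, 0, 0, 0, -0.1], [-0.12, -0.0093, 0, 0, 0, 0, -0.1], [-0.1733, -0.0133, 0, 0, 0, 0, -0.1], [-0.2267, -0.0173, 0, 0, 0, 0, -0.1], [-0.28, -0.0213, 0, 0, 0, 0, -0.1], [-0.3333, -0.0253, 0, 0, 0, 0, -0.1], [-0.3867, -0.0293, 0, 0, 0, 0, -0.1], [-0.4333, -0.0333, 0, 0, 0, 0, -0.1], [-0.4627, -0.036, 0, 0, 0, 0, -0.1], [-0.4707, -0.036, 0, 0, 0, 0, -0.1], [-0.4707, -0.036, 0, 0, 0, 0, -0.1]]
  squeeze: 20

```text
time_s: 36.3
ee_pos: [0.4744, -0.2604, 0.2333]
eef_rot: [-3.14, -0.001, 1.569]
force: [0.2, 0.4, -0.4]
grip_width: 0.0517
grip_force: 0.0
```

Request:
arm_command:
  plan:
    - [[0, 0, 0, 0, 0, 0, -0.1], [0, 0, 0, 0, 0, 0, -0.1]]

```text
time_s: 36.5
ee_pos: [0.4752, -0.259, 0.2344]
eef_rot: [-3.142, -0.0, 1.572]
force: [-0.2, 0.2, 0.8]
grip_width: 0.0519
grip_force: 0.0
```

In the tool's units: 94 mm is 0.1253, 85 mm is 0.1133.

Request:
arm_command:
  plan:
    - [[-0.0013, 0, 0.02, 0, 0, 0, -0.1], [-0.0013, 0, 0.0533, 0, 0, 0, -0.1], [-0.0013, 0, 0.0867, 0, 0, 0, -0.1], [-0.0013, 0, 0.1133, 0, 0, 0, -0.1], [-0.0013, 0, 0.1253, 0, 0, 0, -0.1], [-0.0013, 0, 0.1253, 0, 0, 0, 0.2], [-0.0013, 0, 0.1253, 0, 0, 0, 0.4], [-0.0013, 0, 0.1253, 0, 0, 0, 0.6], [-0.0013, 0, 0.1253, 0, 0, 0, 0.8], [-0.0013, 0, 0.1253, 0, 0, 0, 1], [-0.0013, 0, 0.1253, 0, 0, 0, 1], [-0.0013, 0, 0.1253, 0, 0, 0, 1]]

```text
time_s: 37.7
ee_pos: [0.4754, -0.2612, 0.1415]
eef_rot: [3.14, 0.001, 1.571]
force: [-1.2, 0.7, 7.0]
grip_width: 0.0295
grip_force: 20.0
```

In the tool's units: -40 mm is -0.0533, -25 mm is -0.0333.

Request:
arm_command:
  plan:
    - [[0, 0, 0, 0, 0, 0, 1], [0, 0, 0, 0, 0, 0, 1], [0, 0, -0.0133, 0, 0, 0, 1], [0, 0, -0.0333, 0, 0, 0, 1], [0, 0, -0.0533, 0, 0, 0, 1], [0, 0, -0.0533, 0, 0, 0, 1], [0, 0, -0.0533, 0, 0, 0, 1]]

```text
time_s: 38.4
ee_pos: [0.475, -0.2608, 0.1804]
eef_rot: [3.142, 0.0, 1.571]
force: [0.0, 0.8, -0.8]
grip_width: 0.0295
grip_force: 20.0
```

In the tool's units: 282 mm is 0.376, 270 mm is 0.36.

Request:
arm_command:
  plan:
    - [[0.02, 0.0013, 0, 0, 0, 0, 1], [0.06, 0.0053, 0, 0, 0, 0, 1], [0.104, 0.008, 0, 0, 0, 0, 1], [0.1493, 0.012, 0, 0, 0, 0, 1], [0.1947, 0.016, 0, 0, 0, 0, 1], [0.24, 0.02, 0, 0, 0, 0, 1], [0.2853, 0.0227, 0, 0, 0, 0, 1], [0.3267, 0.0267, 0, 0, 0, 0, 1], [0.36, 0.0293, 0, 0, 0, 0, 1], [0.376, 0.0307, 0, 0, 0, 0, 1], [0.376, 0.0307, 0, 0, 0, 0, 1], [0.376, 0.0307, 0, 0, 0, 0, 1]]

```text
time_s: 39.6
ee_pos: [0.4978, 0.0207, 0.1802]
eef_rot: [-3.141, 0.0, 1.571]
force: [0.0, -1.8, -0.9]
grip_width: 0.0297
grip_force: 20.0
```

In the tool's units: 39.5 mm is 0.0527, 39 mm is 0.052.

Request:
arm_command:
  plan:
    - [[0, 0, 0, 0, 0, 0, 1], [0, 0, 0.016, 0, 0, 0, 1], [0, 0, 0.032, 0, 0, 0, 1], [0, 0, 0.0427, 0, 0, 0, 1], [0, 0, 0.048, 0, 0, 0, 1], [0, 0, 0.052, 0, 0, 0, 1], [0, 0, 0.0527, 0, 0, 0, 1], [0, 0, 0.0527, 0, 0, 0, 1]]

```text
time_s: 40.4
ee_pos: [0.4985, 0.0211, 0.1417]
eef_rot: [3.14, -0.0, 1.571]
force: [-2.1, 0.2, 4.9]
grip_width: 0.0292
grip_force: 20.0
```

Request:
arm_command:
  plan:
    - [[0, 0, 0, 0, 0, 0, 0.5], [0, 0, 0, 0, 0, 0, 0.2], [0, 0, 0, 0, 0, 0, -0.1], [0, 0, 0, 0, 0, 0, -0.1], [0, 0, 0, 0, 0, 0, -0.1], [0, 0, 0, 0, 0, 0, -0.1], [0, 0, 0, 0, 0, 0, -0.1], [0, 0, -0.02, 0, 0, 0, -0.1], [0, 0, -0.0533, 0, 0, 0, -0.1], [0, 0, -0.0933, 0, 0, 0, -0.1], [0, 0, -0.1267, 0, 0, 0, -0.1], [0, 0, -0.1267, 0, 0, 0, -0.1]]

```text
time_s: 41.6
ee_pos: [0.4992, 0.0211, 0.2392]
eef_rot: [3.136, 0.0, 1.571]
force: [-0.0, 0.6, -0.3]
grip_width: 0.0517
grip_force: 0.0
```

In the tool's units: -280 mm is -0.3733, -272 mm is -0.3627.

Request:
arm_command:
  plan:
    - [[-0.02, 0.004, 0, 0, 0, 0, -0.1], [-0.06, 0.0133, 0, 0, 0, 0, -0.1], [-0.1067, 0.024, 0, 0, 0, 0, -0.1], [-0.1533, 0.0333, 0, 0, 0, 0, -0.1], [-0.2, 0.044, 0, 0, 0, 0, -0.1], [-0.2467, 0.0547, 0, 0, 0, 0, -0.1], [-0.2933, 0.064, 0, 0, 0, 0, -0.1], [-0.3333, 0.0733, 0, 0, 0, 0, -0.1], [-0.3627, 0.08, 0, 0, 0, 0, -0.1], [-0.3733, 0.0827, 0, 0, 0, 0, -0.1], [-0.3733, 0.0827, 0, 0, 0, 0, -0.1], [-0.3733, 0.0827, 0, 0, 0, 0, -0.1]]

```text
time_s: 42.8
ee_pos: [0.5598, -0.2583, 0.2354]
eef_rot: [-3.141, -0.001, 1.571]
force: [0.3, 1.3, -1.0]
grip_width: 0.0514
grip_force: 0.0
```

In the tool's units: 95 mm is 0.1267, 85 mm is 0.1133.

Request:
arm_command:
  plan:
    - [[-0.0013, 0, 0.02, 0, 0, 0, -0.1], [-0.0013, 0, 0.0533, 0, 0, 0, -0.1], [-0.0013, 0, 0.0867, 0, 0, 0, -0.1], [-0.0013, 0, 0.1133, 0, 0, 0, -0.1], [-0.0013, 0, 0.1267, 0, 0, 0, -0.1], [-0.0013, 0, 0.1267, 0, 0, 0, 0.2], [-0.0013, 0, 0.1267, 0, 0, 0, 0.4], [-0.0013, 0, 0.1267, 0, 0, 0, 0.6], [-0.0013, 0, 0.1267, 0, 0, 0, 0.8], [-0.0013, 0, 0.1267, 0, 0, 0, 1], [-0.0013, 0, 0.1267, 0, 0, 0, 1], [-0.0013, 0, 0.1267, 0, 0, 0, 1]]

```text
time_s: 44.0
ee_pos: [0.5604, -0.2601, 0.142]
eef_rot: [3.14, 0.001, 1.571]
force: [-0.9, -0.0, 5.9]
grip_width: 0.025
grip_force: 20.0
```

In the tool's units: -40 mm is -0.0533, -25 mm is -0.0333.

Request:
arm_command:
  plan:
    - [[0, 0, 0, 0, 0, 0, 1], [0, 0, 0, 0, 0, 0, 1], [0, 0, -0.0133, 0, 0, 0, 1], [0, 0, -0.0333, 0, 0, 0, 1], [0, 0, -0.0533, 0, 0, 0, 1], [0, 0, -0.0533, 0, 0, 0, 1], [0, 0, -0.0533, 0, 0, 0, 1]]

```text
time_s: 44.7
ee_pos: [0.5601, -0.2599, 0.1813]
eef_rot: [3.141, 0.0, 1.571]
force: [0.3, 1.0, -2.0]
grip_width: 0.0249
grip_force: 20.0
```

In the tool's units: 202 mm is 0.2693, 193 mm is 0.2573.

Request:
arm_command:
  plan:
    - [[0.0133, -0.004, 0, 0, 0, 0, 1], [0.0427, -0.012, 0, 0, 0, 0, 1], [0.08, -0.0227, 0, 0, 0, 0, 1], [0.12, -0.0333, 0, 0, 0, 0, 1], [0.16, -0.044, 0, 0, 0, 0, 1], [0.2, -0.056, 0, 0, 0, 0, 1], [0.2333, -0.0653, 0, 0, 0, 0, 1], [0.2573, -0.072, 0, 0, 0, 0, 1], [0.2693, -0.076, 0, 0, 0, 0, 1], [0.2693, -0.076, 0, 0, 0, 0, 1], [0.2693, -0.076, 0, 0, 0, 0, 1]]

```text
time_s: 45.8
ee_pos: [0.5031, -0.0582, 0.1808]
eef_rot: [-3.141, 0.0, 1.571]
force: [-0.4, -0.7, -1.6]
grip_width: 0.025
grip_force: 20.0
```

In the tool's units: 39.5 mm is 0.0527, 39 mm is 0.052.

Request:
arm_command:
  plan:
    - [[0, 0, 0, 0, 0, 0, 1], [0, 0, 0.016, 0, 0, 0, 1], [0, 0, 0.032, 0, 0, 0, 1], [0, 0, 0.0427, 0, 0, 0, 1], [0, 0, 0.048, 0, 0, 0, 1], [0, 0, 0.052, 0, 0, 0, 1], [0, 0, 0.0527, 0, 0, 0, 1], [0, 0, 0.0527, 0, 0, 0, 1]]

```text
time_s: 46.6
ee_pos: [0.5033, -0.058, 0.1421]
eef_rot: [3.141, 0.0, 1.571]
force: [-1.9, 0.1, 4.3]
grip_width: 0.0249
grip_force: 20.0
```

In the tool's units: -110 mm is -0.1467, -95 mm is -0.1267.

Request:
arm_command:
  plan:
    - [[0, 0, 0, 0, 0, 0, 0.5], [0, 0, 0, 0, 0, 0, 0.2], [0, 0, 0, 0, 0, 0, -0.1], [0, 0, 0, 0, 0, 0, -0.1], [0, 0, 0, 0, 0, 0, -0.1], [0, 0, 0, 0, 0, 0, -0.1], [0, 0, -0.02, 0, 0, 0, -0.1], [0, 0, -0.0533, 0, 0, 0, -0.1], [0, 0, -0.0933, 0, 0, 0, -0.1], [0, 0, -0.1267, 0, 0, 0, -0.1], [-0.0333, 0, -0.1467, 0, 0, 0, -0.1], [-0.08, 0, -0.1467, 0, 0, 0, -0.1]]

```text
time_s: 47.8
ee_pos: [0.5038, -0.1179, 0.2539]
eef_rot: [3.138, 0.001, 1.573]
force: [1.4, -0.5, -1.0]
grip_width: 0.0516
grip_force: 0.0
```

In the tool's units: -200 mm is -0.2667, -180 mm is -0.24.

Request:
arm_command:
  plan:
    - [[-0.04, 0, 0, 0, 0, 0, -0.1], [-0.0933, 0, 0, 0, 0, 0, -0.1], [-0.1467, 0, 0, 0, 0, 0, -0.1], [-0.2, 0, 0, 0, 0, 0, -0.1], [-0.24, 0, 0, 0, 0, 0, -0.1], [-0.2667, 0, 0, 0, 0, 0, -0.1], [-0.2667, 0, 0, 0, 0, 0, -0.1], [-0.2667, 0, 0, 0, 0, 0, -0.1], [-0.2667, 0, 0, 0, 0, 0, -0.1]]

```text
time_s: 48.7
ee_pos: [0.5032, -0.317, 0.2516]
eef_rot: [3.141, -0.0, 1.572]
force: [0.4, 0.1, -0.3]
grip_width: 0.0516
grip_force: 0.0
```

Run:
```python
from h import *
a=np.load('pics/top.npz')['W']
im,d,W,K=pts('top');cv2.imwrite('pics/top3.png',cv2.resize(im[130:300,150:410],None,fx=3,fy=3,interpolation=2))
for n,(x,y,zt) in dict(fl=(.501,.094,.195),cy=(.498,.022,.194),bo=(.502,-.057,.174),block=(.5,.307,.066)).items():
  for w in(a,W):
    m=(abs(w[...,0]-x)<.04)&(abs(w[...,1]-y)<(.035 if n!='block' else .06))&(w[...,2]>zt-.012);q=w[m];print(n,m.sum(),((q.min(0)+q.max(0))/2).round(4) if len(q) else '')
print(ctrl.get_obs()['force'],ctrl.get_obs()['time_s'])
```

```text
fl 35 [0.5012 0.0942 0.1937]
fl 35 [0.5024 0.0942 0.1926]
cy 114 [0.497  0.022  0.1945]
cy 115 [0.4971 0.0259 0.1941]
bo 70 [ 0.5019 -0.0571  0.1711]
bo 69 [ 0.5019 -0.0572  0.1755]
block 0 
block 209 [0.5003 0.3086 0.0635]
[ 0.03817031 -0.81369743 -0.62999499] 48.75
```

View pics/top3.png

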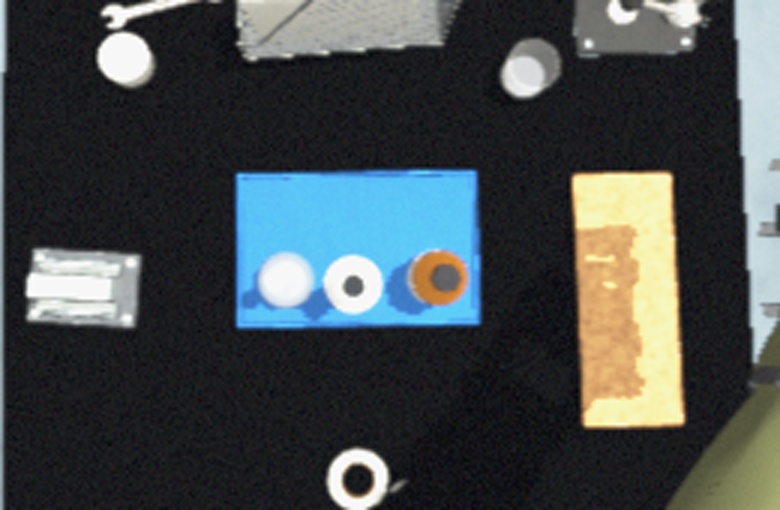

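The vessels are back within about 4 mm of where they stood at (285,280), (352,285) and (438,277). The block is in the fixture, and the pot and beaker have not moved.

```bash
python3 -c "
from station import ctrl
print(ctrl.hand_in())"
```

```text
the job is handed in; nothing more can be done
None
```

I handed the job in at about 49 s of the 141 s limit (no verdict was returned): the block is seated in the fixture within about 2 mm of centre, all three vessels are back upright within about 4 mm of where they stood, and the pot and beaker look unmoved in the final top view.

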